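# Rebuild the spindle stack of a coin lock

## Robot

A 7-joint arm with a two-finger parallel gripper is mounted at the origin on the work surface. World frame = base frame: x ahead of the robot, y to its left, z up, the work surface at z = 0. Lengths are in m, angles in rad, forces in N, time in s.
With the tool pointing down it reaches from about 0.4 to 0.9 m from the base axis. Payload 5.5 kg.
Tool frame: the origin (TCP) lies on the centre line of the jaws, within the pads' length; the fingertips stand env.tcp_to_tips ahead of it and the grasp point (between the pads) lies 6 mm ahead of it (env.tcp_to_tips is the distance from the TCP to the fingertips, in m); z points along the fingers, y is the direction in which the jaws open and shut (so a half turn about z gives the same grasp; the last joint's range is limited). The gripper opens to 92 mm and grips with 3 to 60 N. Pads are 19 mm wide; open, the fingers measure 130 mm over their backs; the gripper's body (75 mm by 190 mm) begins 47 mm behind the grasp point.
Start: joints at [1.469, 0.501, -0.427, 1.55, 0.221, 1.138, -0.21], TCP at [0.232, -0.607, 0.252] pointing down, gripper open.
Joint ranges: [-2.88, 2.88], [-0.31, 2.03], [-1.54, 1.56], [0.2, 2.42], [-1.41, 4.55], [0.19, 2.02], [-2.57, 2.57]. Speed limits (rad/s): [2.57, 2.57, 3.14, 3.14, 3.14, 3.14, 3.14].

## Interface

Orientations are given as a 3x3 rotation matrix whose columns are the frame's x, y, z axes.
In Python, from bench import telemetry, camera, workorder, env gives the robot as it stands.
- The arm moves only by the tool jog_arm, never from a script. Its arguments are lists of equal length, an entry for each row: "fingers": the closure, from -1 (fully open) to 1 (shut), so that 0 is half open; "translation": the shift along the tool's x, y, z scaled (see below), a list of three; "delta_rot": the turn, a rotation vector about the tool's x, y, z scaled (see below), a list of three. A call has exactly 8 rows; each row is the pose to reach, as a shift and turn from the pose commanded when the call began, along the tool's axes at that moment, turning the shorter way round; what a row does not reach only later rows make up. The controller multiplies each number of a shift by 50 cm and each number of a turn by 180 degrees. A row lasts 1/8 s, in which the tool goes at most 62.5 mm and 10.7 degrees, less where a joint would pass 70% of its speed; a pose out of reach is approached as far as the arm can. A call with a number of a shift or a turn outside -1 to 1 is refused whole. A call with a gripper value outside its range is refused whole. The fingers move at their own pace and stop on an object; the grip force is fixed at half the most. Time passes only in rows, so rows that repeat a pose let the fingers close, or fill a call up. It gives the time, the measured TCP pose, the force and the opening at its end, in the units of the state.
- telemetry.observe(): the state, without advancing time (a new reading comes with each control period).
- camera(name): name is "scene" or "top" or "wrist"; returns a dict with "img" (480x640x3 uint8, red, green, blue), "z_map" (480x640 float32, m along the optical axis (not along the pixel's ray), 0 where there is no reading), "camera_matrix" (3x3 intrinsics, pixels), "dist_coeffs" ([k1, k2, p1, p2, k3] as OpenCV has them; the pictures are not rectified), "R" (3x3) and "t" (3): a world point X has camera coordinates R X + t. Camera axes: x right, y down, z forward; pixel columns grow to the right and rows downward; lengths in m; the calibration is good to about 2 mm. A picture is of the moment at which its call begins.
- workorder.finish_job(): hands the job in, once; it reports no verdict.
The state is a dict: "time_s": time; "qpos": joint angles; "joint_velocities": joint speeds; "joint_torque": joint torques, N m; "position": TCP position; "tool_rot": TCP orientation; "wrist_force": force on the tool from outside, world axes, zero at the start; "moment": the same for the moment, N m; "width": finger opening in m.
Only numpy, scipy, OpenCV 4.12 (cv2) and the standard library are available. Lean on these libraries where they do the work, as an engineer would, in place of code of your own. Each camera call takes 0.05 s, during which the arm holds its last target. There are 200 camera calls.

## Task

The opened coin lock needs its spindle stack renewed: first lift the worn copper bushing off the lock's spindle and put it in the blue cup, which stays standing. Then thread onto the spindle, one after another and each seated flat on what lies below it, the wide steel wheel, the brass collar and the small steel ring. Leave the copper key and the two solid steel tokens where they lie.

Things in the scene. Friction and masses are not known exactly. Their poses are not given: they have to be found in the camera images.
- seat (a point): The foot of the steel spindle on the opened coin lock housing. The housing, lying on its back and fixed to the bench, is a grey painted block 96 (x) by 106 (y) by 26 mm high with a flat top. The spindle stands upright in the middle of that top, 12 mm in diameter and 48 mm high (its end 74 mm above the bench), tapering to 4 mm over the last 7 mm. The point lies on the spindle's axis at the level of the flat top, 26 mm above the bench; z up along the spindle.
- bushing_mid (a point): The worn copper bushing: a plain upright tube, outer diameter 32 mm, bore 20 mm, 22 mm high, about 0.1 kg. At the start it sits around the spindle, its underside on the housing's top. The point is its centre, half-way up; z along its axis.
- cup: The blue enamel cup, loose, about 0.35 kg: an open round cup 38 mm high, 96 mm across at the rim and a little narrower towards its foot, wall 3 mm, floor 4 mm thick. Origin at the centre of its underside; z up.
- wheel_mid (a point): The wide steel wheel: a flat ring, outer diameter 60 mm, bore 20 mm, 14 mm high, about 0.27 kg, lying flat on the bench. The point is its centre, half-way up (7 mm above its underside); z along its axis.
- collar_mid (a point): The brass collar: a ring of outer diameter 44 mm, bore 20 mm, 16 mm high, about 0.16 kg, lying flat on the bench. The point is its centre, half-way up (8 mm above its underside); z along its axis.
- nutring_mid (a point): The small steel ring: outer diameter 34 mm, bore 20 mm, 12 mm high, about 0.06 kg, lying flat on the bench. The point is its centre, half-way up (6 mm above its underside); z along its axis.
- key: The copper key lying flat, 60 mm long, bow 24 mm across, 5 mm thick; to be left alone. Origin on its underside, at mid-length; x points along the blade, away from the bow.
- token_l: A solid steel token (no hole) 30 mm in diameter and 5 mm thick, lying flat, the one farther to the robot's left; to be left alone. Origin at the centre of its underside.
- token_r: A solid steel token (no hole) 30 mm in diameter and 5 mm thick, lying flat, the one farther to the robot's right; to be left alone. Origin at the centre of its underside.
Mind the look-alikes: they are no part of the job. Leave any green look-alike of the part that bears wheel_mid alone. Leave any pink look-alike of the part that bears seat alone.

How it is judged:
On the way, in this order (a step that is already met when the one before it is completed fails the run):
1. the copper bushing has been put in the cup and let go, the spindle bare (horizontal distance between bushing_mid and cup below 0.04 m and angle between cup's own z axis and vertical below 0.12 rad and z of bushing_mid in the frame of cup between 0 and 0.032 m and contact force between the fingers and bushing below 0.2 N), for 0.2 s.
2. the wide steel wheel is seated on the housing around the spindle and let go (horizontal distance between wheel_mid and seat below 0.008 m and angle between wheel_mid's own z axis and vertical below 0.12 rad and z of wheel_mid in the frame of seat between 0.003 and 0.011 m and contact force between the fingers and wheel below 0.2 N), for 0.2 s.
3. the brass collar is seated on the wheel and let go (horizontal distance between each of wheel_mid, collar_mid and seat below 0.008 m and angle between each of wheel_mid, collar_mid's own z axis and vertical below 0.12 rad and z of wheel_mid in the frame of seat between 0.003 and 0.011 m and z of collar_mid in the frame of seat between 0.018 and 0.026 m and contact force between the fingers and collar below 0.2 N), for 0.2 s.
4. the small steel ring is seated on the collar and let go (horizontal distance between each of wheel_mid, collar_mid, nutring_mid and seat below 0.008 m and angle between each of wheel_mid, collar_mid, nutring_mid's own z axis and vertical below 0.12 rad and z of wheel_mid in the frame of seat between 0.003 and 0.011 m and z of collar_mid in the frame of seat between 0.018 and 0.026 m and z of nutring_mid in the frame of seat between 0.032 and 0.04 m and contact force between the fingers and nutring below 0.2 N), for 0.2 s.
At the end, for the whole second after the job is handed in: Bushing in the standing cup, within 40 mm of its axis and below 32 mm. Around the spindle, upwards: wheel, collar, small ring, flat to 0.12 rad, within 8 mm of its axis, their centres 7, 22 and 36 mm above the housing's top to within 4 mm. All released and at rest (horizontal distance between bushing_mid and cup below 0.04 m and angle between each of cup, wheel_mid, collar_mid, nutring_mid's own z axis and vertical below 0.12 rad and z of bushing_mid in the frame of cup between 0 and 0.032 m and horizontal distance between each of wheel_mid, collar_mid, nutring_mid and seat below 0.008 m and z of wheel_mid in the frame of seat between 0.003 and 0.011 m and z of collar_mid in the frame of seat between 0.018 and 0.026 m and z of nutring_mid in the frame of seat between 0.032 and 0.04 m and linear speed of each of bushing, cup, wheel, collar, nutring below 0.02 m/s); the robot touches nothing.
It fails at once if the copper key is moved more than 30 mm (distance of key from where it was at the start of the episode above 0.03 m).
It fails at once if the left token is moved more than 30 mm (distance of token_l from where it was at the start of the episode above 0.03 m).
It fails at once if the right token is moved more than 30 mm (distance of token_r from where it was at the start of the episode above 0.03 m).
It also fails if it takes over 122 s, if anything falls off the work surface, if the arm or the gripper's body presses on something with over 40 N, if the wrist force passes 120 N, or if a joint passes its speed limit or range.

## Working session

There is one attempt and no reset: what is moved stays moved. The work goes in short steps, Python scripts to look and compute and a tool call to move; the robot and the scene stay as the last step left them, time stands still between calls to the robot, and variables do not carry over. Pictures are saved under pics/ and viewed, about 12 in all and at most 16, crops included, and the job is handed in when it is done.

Besides the shell and the picture viewer there is one more tool, called after ">>>" as name(argument=value, ...) on one line, values as JSON. jog_arm: Moves the arm, as the interface text tells. Shifts and turns lie within -1 to 1; 1 stands for 50 cm of shift or 180 degrees of turn. Its arguments: {"type":"object","properties":{"fingers":{"type":"array"},"translation":{"type":"array"},"delta_rot":{"type":"array"}},"required":["fingers","translation","delta_rot"]}

```bash
ls; mkdir -p pics; python3 - <<'E'
from bench import telemetry, camera, workorder, env
import cv2,numpy as np
print(telemetry.observe(), env.tcp_to_tips)
for n in ["scene","top"]:
    c=camera(n); cv2.imwrite(f"pics/{n}0.png",c["img"][:,:,::-1]); np.savez(f"{n}0.npz",**c)
    print(n,c["camera_matrix"],c["dist_coeffs"],c["R"],c["t"])
E
```

```text
pics
{'time_s': 0.0, 'qpos': array([ 1.46922005,  0.50185149, -0.42677663,  1.5514473 ,  0.22082698,
        1.13830337, -0.21029982]), 'joint_velocities': array([ 1.90154889e-03, -1.11175757e-03,  2.64594866e-04,  1.26346341e-03,
       -8.80796571e-04, -9.25413188e-04,  8.33031770e-05]), 'joint_torque': array([-1.11305712e-04, -5.66594160e+01, -5.81592008e+00, -2.79112941e+01,
       -6.85634860e-02,  3.08418379e-02,  1.90034089e-04]), 'position': array([ 0.23158958, -0.60664519,  0.25067587]), 'tool_rot': array([[ 9.34184678e-01,  3.56789223e-01, -6.61442511e-04],
       [ 3.56789834e-01, -9.34182881e-01,  1.83267082e-03],
       [ 3.59689262e-05, -1.94804896e-03, -9.99998102e-01]]), 'wrist_force': array([0.71798972, 0.27452446, 0.12920211]), 'moment': array([ 0.00744296, -0.0038525 ,  0.06680424]), 'width': 0.09187915722072161} 0.025
scene [[485.04408093   0.         315.48249954]
 [  0.         485.04408093 244.99039883]
 [  0.           0.           1.        ]] [-0.07090916  0.          0.          0.          0.        ] [[-0.76396481  0.64503192  0.01707609]
 [ 0.49100047  0.59829583 -0.63321453]
 [-0.41866014 -0.47536925 -0.77378793]] [ 0.44277236 -0.16060646  1.0147408 ]
top [[469.86890727   0.         321.60985531]
 [  0.         469.86890727 238.64254973]
 [  0.           0.           1.        ]] [-0.07878193  0.          0.          0.          0.        ] [[-0.01166901 -0.99885293  0.04643978]
 [-0.99398907  0.00653122 -0.10928438]
 [ 0.10885571 -0.04743587 -0.99292511]] [-0.09092146  0.51583414  0.79537604]
```

View pics/top0.png

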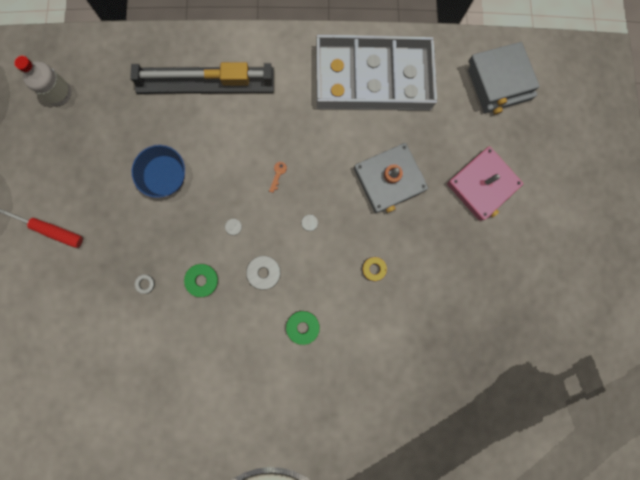

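View pics/scene0.png

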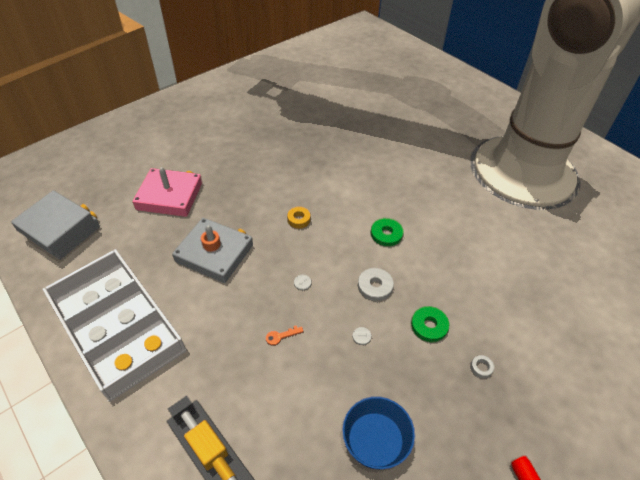

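The top view shows the real housing and bushing at (394,173), cup (159,172), wheel (263,272), collar (375,268) and small ring (145,284). The tokens are at (233,227) and (310,223), and the key at (278,177). The scene view agrees on the layout: bushing (210,240), wheel (376,284), collar (299,217), ring (483,366), cup (378,434). Next I measure positions.

```bash
cat > h.py <<'E'
import numpy as np, cv2
def rays(c,uv):
    p=cv2.undistortPoints(np.float64(uv).reshape(-1,1,2),c["camera_matrix"],c["dist_coeffs"]).reshape(-1,2)
    d=np.c_[p,np.ones(len(p))]@c["R"]; o=-c["R"].T@c["t"]
    return o,d
def plane(c,uv,z):
    o,d=rays(c,uv); return o+d*((z-o[2])/d[:,2])[:,None]
def world(c):
    v,u=np.mgrid[:480,:640]; uv=np.c_[u.ravel(),v.ravel()]
    o,d=rays(c,uv); return (o+d*c["z_map"].reshape(-1,1)).reshape(480,640,3)
def proj(c,X): return cv2.projectPoints(np.float64(X).reshape(-1,1,3),cv2.Rodrigues(c["R"])[0],c["t"],c["camera_matrix"],c["dist_coeffs"])[0].reshape(-1,2)
def top(c,W,center,rad,h,band,col=None):
    """pixels near px centre whose depth height lies within band of h -> circle on plane h"""
    v,u=np.mgrid[:480,:640]
    m=(np.hypot(u-center[0],v-center[1])<rad)&(abs(W[...,2]-h)<band)&(c["z_map"]>0)
    if col is not None: m&=col
    uv=np.c_[u[m],v[m]]
    if len(uv)<5: return None
    P=plane(c,uv,h)
    (x,y),r=cv2.minEnclosingCircle(np.float32(P[:,:2]))
    return np.round([x,y,r,len(uv),*P[:,:2].mean(0)],4)
E
python3 - <<'E'
from h import *
for n,px in [("top",dict(bush=(394,173,14),spin=(394,173,14),cup=(159,172,36),wheel=(263,272,24),collar=(375,268,17),nut=(145,284,14),g1=(201,281,22),g2=(303,328,22),tl=(233,227,12),tr=(310,223,12),key=(278,177,20))),
 ("scene",dict(bush=(210,240,18),spin=(209,232,14),cup=(378,434,50),wheel=(376,284,24),collar=(299,217,17),nut=(483,366,16),g1=(430,324,24),g2=(387,232,24),tl=(362,336,14),tr=(303,283,14),key=(284,336,22)))]:
    c=np.load(n+"0.npz"); W=world(c)
    H=dict(bush=.048,spin=.072,cup=.038,wheel=.014,collar=.016,nut=.012,g1=.014,g2=.014,tl=.005,tr=.005,key=.005)
    for k,p in px.items():
        b=W[int(p[1])-10:int(p[1])+10,int(p[0])-10:int(p[0])+10,2]
        print(n,k,top(c,W,p[:2],p[2],H[k],.008 if k=='spin' else .004 if k not in('tl','tr','key') else .0025))
    m=(abs(W[...,2]-.026)<.004)
    v,u=np.mgrid[:480,:640]; ce=px['bush']; m&=np.hypot(u-ce[0],v-ce[1])<60
    q=m.astype(np.uint8); q=cv2.morphologyEx(q,cv2.MORPH_OPEN,np.ones((3,3)))
    cn=max(cv2.findContours(q,0,2)[0],key=cv2.contourArea)
    P=plane(c,cn.reshape(-1,2),.026)[:,:2]; print("housing",cv2.minAreaRect(np.float32(P)))
E
```

```text
top bush [ 6.296e-01 -2.235e-01  1.630e-02  1.640e+02  6.293e-01 -2.226e-01]
top spin [ 6.262e-01 -2.227e-01  5.700e-03  3.900e+01  6.276e-01 -2.223e-01]
top cup [6.369e-01 1.915e-01 4.860e-02 3.910e+02 6.412e-01 1.973e-01]
top wheel [4.577e-01 8.900e-03 2.990e-02 7.840e+02 4.577e-01 8.900e-03]
top collar [ 4.625e-01 -1.902e-01  2.200e-02  3.720e+02  4.624e-01 -1.900e-01]
top nut [4.387e-01 2.182e-01 1.720e-02 1.830e+02 4.392e-01 2.185e-01]
top g1 [4.449e-01 1.186e-01 3.050e-02 8.160e+02 4.443e-01 1.186e-01]
top g2 [ 3.597e-01 -6.060e-02  3.000e-02  8.010e+02  3.596e-01 -6.050e-02]
top tl [5.396e-01 6.370e-02 2.090e-02 2.080e+02 5.414e-01 6.380e-02]
top tr [ 5.468e-01 -7.670e-02  2.090e-02  1.960e+02  5.465e-01 -7.450e-02]
top key [ 6.318e-01 -1.810e-02  3.670e-02  3.170e+02  6.344e-01 -1.640e-02]
housing ((0.6282829642295837, -0.22289133071899414), (0.09656994044780731, 0.10657472163438797), 24.571836471557617)
scene bush [ 6.304e-01 -2.194e-01  1.640e-02  1.280e+02  6.312e-01 -2.180e-01]
scene spin [ 6.292e-01 -2.173e-01  6.400e-03  3.300e+01  6.302e-01 -2.172e-01]
scene cup [6.362e-01 1.934e-01 4.830e-02 6.240e+02 6.334e-01 1.915e-01]
scene wheel [4.577e-01 1.040e-02 3.110e-02 7.480e+02 4.579e-01 1.090e-02]
scene collar [ 4.637e-01 -1.868e-01  2.200e-02  2.490e+02  4.634e-01 -1.868e-01]
scene nut [4.395e-01 2.213e-01 1.780e-02 2.500e+02 4.394e-01 2.208e-01]
scene g1 [4.456e-01 1.206e-01 3.060e-02 8.660e+02 4.455e-01 1.213e-01]
scene g2 [ 3.618e-01 -5.690e-02  3.080e-02  5.500e+02  3.611e-01 -5.740e-02]
scene tl [5.429e-01 6.790e-02 1.890e-02 2.560e+02 5.406e-01 6.530e-02]
scene tr [ 5.470e-01 -7.270e-02  1.560e-02  1.970e+02  5.473e-01 -7.330e-02]
scene key [ 6.325e-01 -1.170e-02  2.960e-02  2.790e+02  6.363e-01 -1.570e-02]
housing ((0.6293326616287231, -0.21984563767910004), (0.09447945654392242, 0.10506491363048553), 24.215808868408203)
```

Both cameras agree within about 3 mm, so I average them: spindle (0.629,-0.221), cup (0.6365,0.1925), wheel (0.458,0.010), collar (0.463,-0.1885), ring (0.439,0.220). I'll align the tool with the world axes and move towards the lock.

>>> jog_arm(fingers=[-1,-1,-1,-1,-1,-1,-1,-1], translation=[[0.05,-0.02,0],[0.15,-0.06,0],[0.26,-0.11,0],[0.37,-0.16,0],[0.48,-0.21,0],[0.58,-0.25,0],[0.66,-0.28,0],[0.7,-0.3,0]], delta_rot=[[0,0,0.02],[0,0,0.05],[0,0,0.08],[0,0,0.1],[0,0,0.116],[0,0,0.116],[0,0,0.116],[0,0,0.116]])

```text
time_s: 1.1
position: [0.5075, -0.3391, 0.2514]
tool_rot: [[1.0, 0.004, 0.0], [0.004, -1.0, 0.001], [0.0, -0.001, -1.0]]
wrist_force: [-0.4, -0.8, -0.5]
width: 0.0918
```

>>> jog_arm(fingers=[-1,-1,-1,-1,-1,-1,-1,-1], translation=[[0.03,-0.03,0.02],[0.08,-0.08,0.05],[0.14,-0.14,0.09],[0.19,-0.19,0.12],[0.225,-0.22,0.14],[0.243,-0.235,0.14],[0.243,-0.235,0.14],[0.243,-0.235,0.14]], delta_rot=[[0,0,0.001],[0,0,0.001],[0,0,0.001],[0,0,0.001],[0,0,0.001],[0,0,0.001],[0,0,0.001],[0,0,0.001]])

```text
time_s: 2.1
position: [0.6262, -0.2263, 0.1822]
tool_rot: [[1.0, -0.004, 0.0], [-0.004, -1.0, -0.001], [0.0, 0.001, -1.0]]
wrist_force: [-0.5, -0.8, 0.1]
width: 0.0919
```

```bash
python3 - <<'E'
from h import *
from bench import telemetry, camera
s=telemetry.observe(); print(s["position"],s["wrist_force"],s["qpos"].round(2),s["tool_rot"][0,1])
c=camera("wrist"); np.savez("w1.npz",**c); cv2.imwrite("pics/w1.png",c["img"][:,:,::-1])
print(c["camera_matrix"][0],-c["R"].T@c["t"],c["R"])
for X in [(.629,-.2214,.048),(.629,-.2214,.074)]: print(proj(c,X))
E
```

```text
[ 0.62624592 -0.22629615  0.18221391] [-0.5231313  -0.77889874  0.05029521] [ 0.63  0.61 -0.46  1.57  0.3   1.04 -1.49] -0.004465065583536307
[353.19440432   0.         311.72851923] [ 0.70681805 -0.22552288  0.31517794] [[-5.42259020e-03 -9.99983205e-01  2.04597699e-03]
 [-9.55688990e-01  5.78458174e-03  2.94321412e-01]
 [-2.94328303e-01 -3.59333283e-04 -9.55704306e-01]]
[[306.33704616 237.51483845]]
[[305.88249635 247.65268852]]
```

View pics/w1.png

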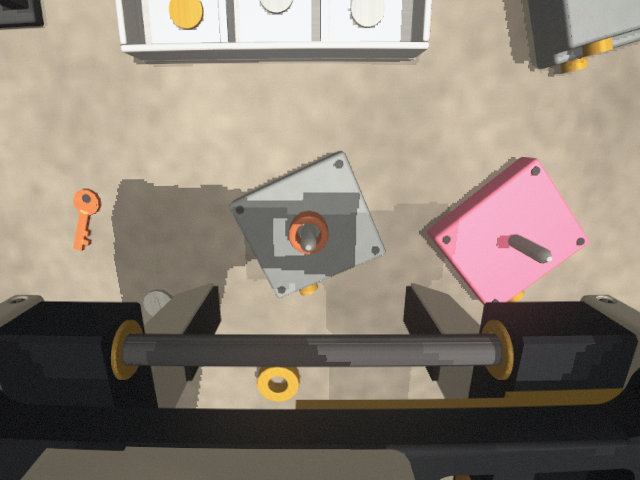

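The wrist view shows the bushing around the spindle at about (308,232), with the pink look-alike to its right at (500,240). I'll measure the bushing, spindle and housing here.

```bash
python3 - <<'E'
from h import *
c=np.load("w1.npz"); W=world(c)
print(top(c,W,(308,232),24,.048,.004), top(c,W,(308,238),24,.072,.006),top(c,W,(308,238),24,.066,.003))
m=((abs(W[...,2]-.026)<.004)).astype(np.uint8); v,u=np.mgrid[:480,:640]; m[np.hypot(u-308,v-228)>90]=0
m=cv2.morphologyEx(m,cv2.MORPH_OPEN,np.ones((3,3)))
cn=max(cv2.findContours(m,0,2)[0],key=cv2.contourArea); print(cv2.minAreaRect(np.float32(plane(c,cn.reshape(-1,2),.026)[:,:2])))
E
```

```text
[ 6.318e-01 -2.228e-01  1.590e-02  7.150e+02  6.335e-01 -2.229e-01] [ 6.311e-01 -2.226e-01  5.700e-03  1.910e+02  6.313e-01 -2.228e-01] [ 6.292e-01 -2.225e-01  5.800e-03  9.200e+01  6.316e-01 -2.228e-01]
((0.6300700306892395, -0.2229589968919754), (0.09498187899589539, 0.1049249991774559), 24.20730209350586)
```

>>> jog_arm(fingers=[-1,-1,-1,-1,-1,-1,-1,-1], translation=[[0.003,-0.003,0.02],[0.006,-0.006,0.06],[0.008,-0.008,0.1],[0.008,-0.008,0.13],[0.008,-0.008,0.15],[0.008,-0.008,0.154],[0.008,-0.008,0.154],[0.008,-0.008,0.154]], delta_rot=[[0,0,-0.001],[0,0,-0.001],[0,0,-0.001],[0,0,-0.001],[0,0,-0.001],[0,0,-0.001],[0,0,-0.001],[0,0,-0.001]])

```text
time_s: 3.15
position: [0.6314, -0.2208, 0.1056]
tool_rot: [[1.0, 0.0, 0.001], [0.0, -1.0, -0.001], [0.001, 0.001, -1.0]]
wrist_force: [0.3, 0.2, 0.2]
width: 0.0918
```

>>> jog_arm(fingers=[-1,-1,-1,-1,-1,-1,-0.5,1], translation=[[0,0.003,0.015],[0,0.003,0.035],[0,0.003,0.06],[0,0.003,0.08],[0,0.003,0.093],[0,0.003,0.093],[0,0.003,0.093],[0,0.003,0.093]], delta_rot=[[0,0,0],[0,0,0],[0,0,0],[0,0,0],[0,0,0],[0,0,0],[0,0,0],[0,0,0]])

```text
time_s: 4.15
position: [0.6312, -0.2223, 0.0588]
tool_rot: [[1.0, 0.0, 0.001], [0.0, -1.0, -0.0], [0.001, 0.0, -1.0]]
wrist_force: [-0.5, 0.8, 0.4]
width: 0.0765
```

>>> jog_arm(fingers=[1,1,1,1,1,1,1,1], translation=[[0,0,0],[0,0,0],[0,0,0],[0,0,0],[0,0,0],[0,0,0],[0,0,0],[0,0,0]], delta_rot=[[0,0,0],[0,0,0],[0,0,0],[0,0,0],[0,0,0],[0,0,0],[0,0,0],[0,0,0]])

```text
time_s: 5.15
position: [0.6308, -0.2223, 0.0582]
tool_rot: [[1.0, 0.0, -0.0], [0.0, -1.0, -0.0], [-0.0, 0.0, -1.0]]
wrist_force: [-0.5, -0.2, -0.3]
width: 0.0313
```

>>> jog_arm(fingers=[1,1,1,1,1,1,1,1], translation=[[0,0,-0.02],[0,0,-0.06],[0,0,-0.1],[0,0,-0.14],[0,-0.03,-0.17],[0,-0.08,-0.18],[0,-0.15,-0.18],[0,-0.22,-0.18]], delta_rot=[[0,0,0],[0,0,0],[0,0,0],[0,0,0],[0,0,0],[0,0,0],[0,0,0],[0,0,0]])

```text
time_s: 6.15
position: [0.6301, -0.1083, 0.148]
tool_rot: [[1.0, 0.002, -0.001], [0.002, -1.0, 0.001], [-0.001, -0.001, -1.0]]
wrist_force: [0.7, 0.4, -1.4]
width: 0.0313
```

>>> jog_arm(fingers=[1,1,1,1,1,1,1,1], translation=[[0.001,-0.08,0],[0.002,-0.17,0],[0.004,-0.26,0],[0.006,-0.35,0],[0.008,-0.44,0],[0.01,-0.53,0],[0.011,-0.59,0],[0.011,-0.61,0]], delta_rot=[[0,0,0],[0,0,0],[0,0,0],[0,0,0],[0,0,0],[0,0,0],[0,0,0],[0,0,0]])

```text
time_s: 7.15
position: [0.6337, 0.1982, 0.1479]
tool_rot: [[1.0, 0.007, -0.002], [0.007, -1.0, 0.002], [-0.002, -0.002, -1.0]]
wrist_force: [-0.4, 1.0, -1.4]
width: 0.0318
```

```bash
python3 - <<'E'
from h import *
from bench import telemetry, camera
s=telemetry.observe(); print(s["position"],s["wrist_force"],s["width"],s["qpos"].round(2))
for n in ("top","wrist"):
    c=camera(n); W=world(c); p=s["position"]
    q=proj(c,[(.6365,.1925,.038),(*p[:2],.13)]); print(n,q.round(0).tolist())
    v,u=np.mgrid[:480,:640]; hsv=cv2.cvtColor(c["img"],cv2.COLOR_RGB2HSV)
    blue=(abs(hsv[...,0].astype(int)-110)<15)&(hsv[...,1]>120)
    print("cup",top(c,W,q[0],90,.038,.003,blue))
    np.savez(n+"2.npz",**c)
    cv2.imwrite(f"pics/{n}2.png",c["img"][:,:,::-1])
E
```

```text
[0.63373969 0.19818356 0.14794966] [-0.42968408  0.98277483 -1.42083726] 0.031781136402302665 [ 0.    0.65 -0.5   1.59  0.35  0.99 -2.17]
top [[158.0, 171.0], [137.0, 158.0]]
cup [ 0.6296  0.1925  0.0441 29.      0.6148  0.1937]
wrist [[320.0, 247.0], [312.0, 312.0]]
cup [6.382e-01 1.926e-01 4.740e-02 1.038e+03 6.491e-01 1.981e-01]
```

View pics/wrist2.png

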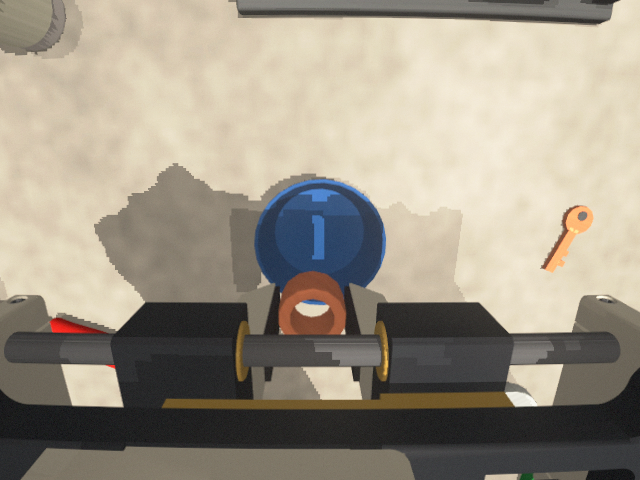

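The bushing is held at (312,305) just short of the cup, which is centred near (320,240). I'll correct the position, lower inside the rim and open partway.

>>> jog_arm(fingers=[1,1,1,1,1,1,1,1], translation=[[0.006,0.011,0.01],[0.006,0.011,0.04],[0.006,0.011,0.08],[0.006,0.011,0.12],[0.006,0.011,0.155],[0.006,0.011,0.18],[0.006,0.011,0.192],[0.006,0.011,0.192]], delta_rot=[[0,0,0.002],[0,0,0.002],[0,0,0.002],[0,0,0.002],[0,0,0.002],[0,0,0.002],[0,0,0.002],[0,0,0.002]])

```text
time_s: 8.25
position: [0.6391, 0.1875, 0.0519]
tool_rot: [[1.0, -0.006, -0.0], [-0.006, -1.0, -0.0], [-0.0, 0.0, -1.0]]
wrist_force: [0.2, -1.5, -1.0]
width: 0.0315
```

>>> jog_arm(fingers=[0.08,0.08,0.08,0.08,0.08,0.08,0.08,0.08], translation=[[0,0,0],[0,0,0],[0,0,0],[0,0,0],[0,0,0],[0,0,0],[0,0,0],[0,0,0]], delta_rot=[[0,0,0],[0,0,0],[0,0,0],[0,0,0],[0,0,0],[0,0,0],[0,0,0],[0,0,0]])

```text
time_s: 9.25
position: [0.6392, 0.1873, 0.0522]
tool_rot: [[1.0, -0.006, 0.0], [-0.006, -1.0, -0.0], [0.0, 0.0, -1.0]]
wrist_force: [0.1, 0.3, 0.6]
width: 0.0423
```

>>> jog_arm(fingers=[0.08,0.08,0.08,0.08,0.08,0.08,0.08,0.08], translation=[[0,0,-0.02],[0,0,-0.05],[0,0,-0.09],[0,0,-0.13],[0,0,-0.17],[0,0,-0.2],[0,0,-0.22],[0,0,-0.22]], delta_rot=[[0,0,0],[0,0,0],[0,0,0],[0,0,0],[0,0,0],[0,0,0],[0,0,0],[0,0,0]])

```text
time_s: 10.25
position: [0.6396, 0.1875, 0.1631]
tool_rot: [[1.0, -0.006, 0.001], [-0.006, -1.0, 0.0], [0.001, -0.0, -1.0]]
wrist_force: [0.5, 0.9, -0.8]
width: 0.0424
```

Commands prove exact once the arm has settled; the residue was overshoot at the end of a call. Next I go above the wheel, then check the cup and wheel.

>>> jog_arm(fingers=[0,-0.3,-1,-1,-1,-1,-1,-1], translation=[[-0.03,0.03,0],[-0.09,0.09,0],[-0.17,0.17,0],[-0.25,0.25,0],[-0.32,0.315,0],[-0.355,0.35,0],[-0.363,0.357,0],[-0.363,0.357,0]], delta_rot=[[0,0,-0.002],[0,0,-0.002],[0,0,-0.002],[0,0,-0.002],[0,0,-0.002],[0,0,-0.002],[0,0,-0.002],[0,0,-0.002]])

```text
time_s: 11.25
position: [0.4571, 0.0103, 0.1622]
tool_rot: [[1.0, 0.0, 0.0], [0.0, -1.0, 0.0], [0.0, -0.0, -1.0]]
wrist_force: [0.1, 0.1, -0.5]
width: 0.092
```

>>> jog_arm(fingers=[-1,-1,-1,-1,-1,-1,-1,-1], translation=[[0,0,0],[0,0,0],[0,0,0],[0,0,0],[0,0,0],[0,0,0],[0,0,0],[0,0,0]], delta_rot=[[0,0,0],[0,0,0],[0,0,0],[0,0,0],[0,0,0],[0,0,0],[0,0,0],[0,0,0]])

```text
time_s: 12.25
position: [0.4566, 0.0099, 0.1623]
tool_rot: [[1.0, 0.0, 0.0], [0.0, -1.0, -0.0], [0.0, 0.0, -1.0]]
wrist_force: [0.0, -0.8, -0.3]
width: 0.0916
```

```bash
python3 - <<'E'
from h import *
from bench import telemetry, camera
s=telemetry.observe(); print(s["position"],s["tool_rot"][0,1],s["wrist_force"])
c=camera("wrist"); W=world(c); q=proj(c,(.4577,.0095,.014))[0]; print(q); print(top(c,W,q,60,.014,.004))
a=c["img"]
c=camera("top"); W=world(c); q=proj(c,(.6365,.1925,.038))[0]; hsv=cv2.cvtColor(c["img"],cv2.COLOR_RGB2HSV)
blue=(abs(hsv[...,0].astype(int)-110)<15)&(hsv[...,1]>120); print("cup",top(c,W,q,40,.038,.004,blue))
red=(hsv[...,0]<15)&(hsv[...,1]>100); print("bush",top(c,W,q,36,.02,.02,red))
v,u=np.mgrid[:480,:640];m=red&(np.hypot(u-q[0],v-q[1])<36); print(np.percentile(W[m][:,2],[5,50,95]))
S=world(c);print("spindle",top(c,W,proj(c,(.629,-.222,.07))[0],10,.07,.006))
b=cv2.resize(c["img"][110:240,90:250],None,fx=3,fy=3)
cv2.imwrite("pics/w3.png",cv2.resize(a,(400,300))[:,:,::-1]); cv2.imwrite("pics/cup3.png",b[:,:,::-1])
E
```

```text
[0.45664254 0.0098649  0.1622538 ] 0.0003687525962565927 [ 0.02968793 -0.79115445 -0.31366101]
[313.09925877 234.69860204]
[4.596e-01 9.400e-03 2.990e-02 3.472e+03 4.603e-01 9.500e-03]
cup [6.351e-01 1.919e-01 4.660e-02 1.510e+02 6.336e-01 2.005e-01]
bush [6.382e-01 1.878e-01 1.710e-02 1.810e+02 6.385e-01 1.878e-01]
[0.01442817 0.02572677 0.02836209]
spindle [ 6.276e-01 -2.231e-01  6.600e-03  3.900e+01  6.279e-01 -2.229e-01]
```

View pics/cup3.png

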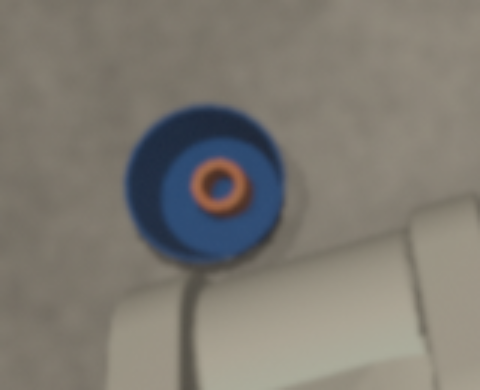

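The bushing stands upright in the standing cup (crop position 220,185). Now I descend on the wheel, with tips about 3 mm above the bench.

>>> jog_arm(fingers=[-1,-1,-1,-1,-1,-1,-1,-1], translation=[[0.004,0,0.02],[0.004,0,0.07],[0.004,0,0.13],[0.004,0,0.19],[0.004,0,0.235],[0.004,0,0.26],[0.004,0,0.269],[0.004,0,0.269]], delta_rot=[[0,0,0],[0,0,0],[0,0,0],[0,0,0],[0,0,0],[0,0,0],[0,0,0],[0,0,0]])

```text
time_s: 13.35
position: [0.4589, 0.01, 0.0279]
tool_rot: [[1.0, 0.001, 0.0], [0.001, -1.0, 0.0], [0.0, -0.0, -1.0]]
wrist_force: [0.4, 0.3, 0.5]
width: 0.0918
```

>>> jog_arm(fingers=[1,1,1,1,1,1,1,1], translation=[[0,0,0],[0,0,0],[0,0,0],[0,0,0],[0,0,0],[0,0,0],[0,0,0],[0,0,0]], delta_rot=[[0,0,0],[0,0,0],[0,0,0],[0,0,0],[0,0,0],[0,0,0],[0,0,0],[0,0,0]])

```text
time_s: 14.35
position: [0.4588, 0.0096, 0.028]
tool_rot: [[1.0, 0.0, 0.0], [0.0, -1.0, -0.0], [0.0, 0.0, -1.0]]
wrist_force: [-0.4, -1.9, 5.9]
width: 0.0594
```

>>> jog_arm(fingers=[1,1,1,1,1,1,1,1], translation=[[0,0,-0.01],[0,0,-0.04],[0,0,-0.08],[0,0,-0.13],[0,0,-0.18],[0,0,-0.23],[0,0,-0.264],[0,0,-0.264]], delta_rot=[[0,0,0],[0,0,0],[0,0,0],[0,0,0],[0,0,0],[0,0,0],[0,0,0],[0,0,0]])

```text
time_s: 15.35
position: [0.4595, 0.0099, 0.1611]
tool_rot: [[1.0, 0.0, 0.003], [0.0, -1.0, -0.0], [0.003, 0.0, -1.0]]
wrist_force: [0.3, 0.5, -3.0]
width: 0.0592
```

>>> jog_arm(fingers=[1,1,1,1,1,1,1,1], translation=[[0.02,0.03,0],[0.07,0.1,0],[0.13,0.18,0],[0.2,0.27,0],[0.26,0.35,0],[0.31,0.42,0],[0.335,0.455,0],[0.342,0.463,0]], delta_rot=[[0,0,0],[0,0,0],[0,0,0],[0,0,0],[0,0,0],[0,0,0],[0,0,0],[0,0,0]])

```text
time_s: 16.35
position: [0.629, -0.2247, 0.1573]
tool_rot: [[1.0, -0.003, -0.003], [-0.003, -1.0, -0.0], [-0.003, 0.0, -1.0]]
wrist_force: [-0.0, 0.3, -3.2]
width: 0.0593
```

>>> jog_arm(fingers=[1,1,1,1,1,1,1,1], translation=[[0,0,0],[0,0,0.02],[0,0,0.05],[0,0,0.07],[0,0,0.09],[0,0,0.09],[0,0,0.09],[0,0,0.09]], delta_rot=[[0,0,0],[0,0,0],[0,0,0],[0,0,0],[0,0,0],[0,0,0],[0,0,0],[0,0,0]])

```text
time_s: 17.35
position: [0.6302, -0.2217, 0.1154]
tool_rot: [[1.0, 0.0, 0.001], [0.0, -1.0, -0.0], [0.001, 0.0, -1.0]]
wrist_force: [0.2, 0.1, -3.1]
width: 0.0591
```

```bash
python3 - <<'E'
from h import *
from bench import telemetry, camera
s=telemetry.observe(); p=s["position"]; print(p,s["tool_rot"][0,1],s["wrist_force"],s["width"])
h=p[2]-.014; print("wheel top z",h)
for n in("wrist","top","scene"):
    c=camera(n); W=world(c); q=proj(c,(*p[:2],h))[0]
    print(n,q,top(c,W,q,40 if n!="wrist" else 110,h,.004))
    np.savez(n+"4.npz",**c)
    if n!="top":cv2.imwrite(f"pics/{n}4.png",c["img"][:,:,::-1])
E
```

```text
[ 0.63018816 -0.22166074  0.11537748] 0.00031253460906617824 [ 0.19921072  0.07642936 -3.07769125] 0.05905403892914625
wheel top z 0.10137747691429114
wrist [313.6346685  315.41556435] [ 6.405e-01 -2.209e-01  4.690e-02  8.258e+03  6.395e-01 -2.206e-01]
top [398.91212222 164.21047605] [ 6.179e-01 -2.257e-01  2.800e-02  2.740e+02  6.113e-01 -2.244e-01]
scene [203.74538365 215.18236022] [ 6.307e-01 -2.206e-01  4.690e-02  1.820e+02  6.475e-01 -2.130e-01]
```

View pics/wrist4.png

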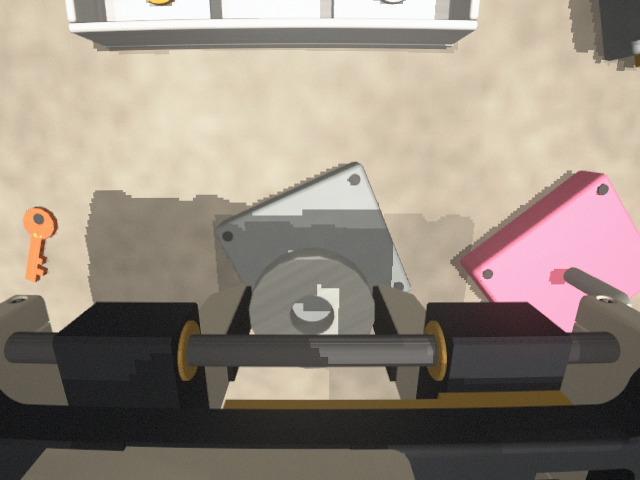

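The wheel is held level at (313,300) with its bore over the spindle. I'll descend in part, slowly, and check the force.

>>> jog_arm(fingers=[1,1,1,1,1,1,1,1], translation=[[0,0.001,0.01],[0,0.001,0.02],[0,0.001,0.03],[0,0.001,0.04],[0,0.001,0.05],[0,0.001,0.06],[0,0.001,0.06],[0,0.001,0.06]], delta_rot=[[0,0,0],[0,0,0],[0,0,0],[0,0,0],[0,0,0],[0,0,0],[0,0,0],[0,0,0]])

```text
time_s: 18.5
position: [0.6299, -0.222, 0.0849]
tool_rot: [[1.0, 0.0, 0.0], [0.0, -1.0, -0.0], [0.0, 0.0, -1.0]]
wrist_force: [-0.5, -0.4, -2.1]
width: 0.0593
```

```bash
python3 - <<'E'
from h import *
from bench import telemetry, camera
s=telemetry.observe(); p=s["position"]; print(p,s["wrist_force"],s["width"])
c=camera("wrist"); np.savez("w5.npz",**c); cv2.imwrite("pics/w5.png",cv2.resize(c["img"][230:420,200:430],None,fx=2.5,fy=2.5)[:,:,::-1])
E
```

```text
[ 0.62985919 -0.2220138   0.08485693] [-0.50587795 -0.43244214 -2.095216  ] 0.05928932319333068
```

View pics/w5.png

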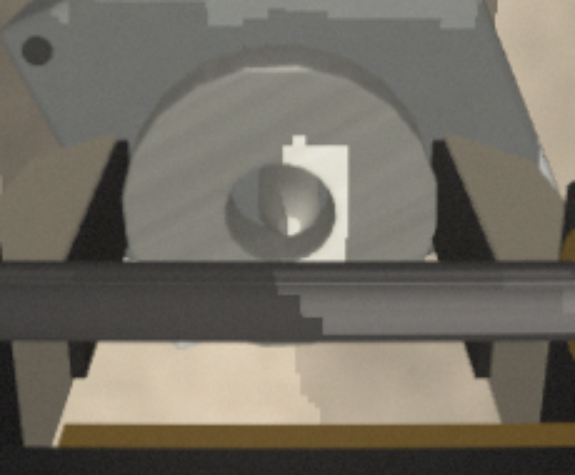

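The spindle tip (crop 292,222) is inside the bore (centre 280,213), about 2 mm towards -y and -x. I'll shift the wheel a little and seat it.

>>> jog_arm(fingers=[1,1,1,1,1,1,1,1], translation=[[-0.002,0.004,0],[-0.002,0.004,0.01],[-0.002,0.004,0.02],[-0.002,0.004,0.03],[-0.002,0.004,0.04],[-0.002,0.004,0.05],[-0.002,0.004,0.06],[-0.002,0.004,0.06]], delta_rot=[[0,0,0],[0,0,0],[0,0,0],[0,0,0],[0,0,0],[0,0,0],[0,0,0],[0,0,0]])

```text
time_s: 19.55
position: [0.6287, -0.224, 0.0545]
tool_rot: [[1.0, 0.0, -0.0], [0.0, -1.0, 0.0], [-0.0, -0.0, -1.0]]
wrist_force: [0.1, 0.7, -3.6]
width: 0.0595
```

>>> jog_arm(fingers=[0.6,-0.2,-0.6,-0.6,-0.6,-0.6,-0.6,-0.6], translation=[[0,0,0],[0,0,0],[0,0,0],[0,0,0],[0,0,0],[0,0,0],[0,0,0],[0,0,0]], delta_rot=[[0,0,0],[0,0,0],[0,0,0],[0,0,0],[0,0,0],[0,0,0],[0,0,0],[0,0,0]])

```text
time_s: 20.55
position: [0.6287, -0.224, 0.0547]
tool_rot: [[1.0, 0.0, 0.0], [0.0, -1.0, 0.0], [0.0, -0.0, -1.0]]
wrist_force: [-0.0, -0.3, -0.0]
width: 0.0736
```

>>> jog_arm(fingers=[-0.6,-0.6,-0.6,-0.6,-0.6,-0.6,-0.6,-0.6], translation=[[0,0,-0.02],[0,0,-0.05],[0,0,-0.09],[0,0,-0.13],[0,0,-0.17],[0,0,-0.19],[0,0,-0.2],[0,0,-0.2]], delta_rot=[[0,0,0],[0,0,0],[0,0,0],[0,0,0],[0,0,0],[0,0,0],[0,0,0],[0,0,0]])

```text
time_s: 21.55
position: [0.6286, -0.2241, 0.1547]
tool_rot: [[1.0, 0.0, -0.0], [0.0, -1.0, -0.0], [-0.0, 0.0, -1.0]]
wrist_force: [-0.3, 0.6, -0.1]
width: 0.0732
```

```bash
python3 - <<'E'
from h import *
from bench import telemetry, camera
s=telemetry.observe(); p=s["position"]; print(p,s["wrist_force"],s["width"])
for n in("wrist","top","scene"):
    c=camera(n); W=world(c); np.savez(n+"6.npz",**c)
    for nm,h,b,r in(("wheel",.04,.004,.035),("spindle",.070,.006,.012)):
        q=proj(c,[(.629,-.222,h),(.629+r,-.222,h),(.629,-.222-r,h)]); 
        print(n,nm,top(c,W,q[0],np.linalg.norm(q[1:]-q[0],axis=1).max(),h,b))
E
```

```text
[ 0.62859519 -0.22408849  0.15473011] [-0.25586883  0.646329   -0.14807643] 0.0732344561106356
wrist wheel [ 6.295e-01 -2.227e-01  3.000e-02  4.232e+03  6.308e-01 -2.231e-01]
wrist spindle [ 6.310e-01 -2.227e-01  6.400e-03  2.540e+02  6.312e-01 -2.227e-01]
top wheel [ 6.279e-01 -2.236e-01  3.030e-02  5.320e+02  6.200e-01 -2.252e-01]
top spindle [ 6.276e-01 -2.231e-01  6.000e-03  3.800e+01  6.281e-01 -2.229e-01]
scene wheel [ 6.285e-01 -2.201e-01  3.040e-02  5.920e+02  6.288e-01 -2.176e-01]
scene spindle [ 6.304e-01 -2.191e-01  6.900e-03  3.400e+01  6.297e-01 -2.188e-01]
```

The wheel is seated and coaxial to about 1 mm in all three views. Next is the collar.

>>> jog_arm(fingers=[-0.6,-0.6,-0.6,-0.6,-0.6,-0.6,-0.6,-0.6], translation=[[-0.02,-0.005,0],[-0.08,-0.015,0],[-0.16,-0.035,0],[-0.24,-0.05,0],[-0.3,-0.065,0],[-0.331,-0.07,0],[-0.331,-0.07,0],[-0.331,-0.07,0]], delta_rot=[[0,0,0],[0,0,0],[0,0,0],[0,0,0],[0,0,0],[0,0,0],[0,0,0],[0,0,0]])

```text
time_s: 22.7
position: [0.4646, -0.1895, 0.1551]
tool_rot: [[1.0, 0.0, 0.002], [0.0, -1.0, -0.0], [0.002, 0.0, -1.0]]
wrist_force: [-0.1, -0.4, 0.1]
width: 0.0736
```

>>> jog_arm(fingers=[-0.6,-0.6,-0.6,-0.6,-0.6,-0.6,-0.6,-0.6], translation=[[0,0,0],[0,0,0],[0,0,0],[0,0,0],[0,0,0],[0,0,0],[0,0,0],[0,0,0]], delta_rot=[[0,0,0],[0,0,0],[0,0,0],[0,0,0],[0,0,0],[0,0,0],[0,0,0],[0,0,0]])

```text
time_s: 23.7
position: [0.4632, -0.1891, 0.1548]
tool_rot: [[1.0, 0.0, 0.0], [0.0, -1.0, -0.0], [0.0, 0.0, -1.0]]
wrist_force: [0.6, 0.2, -0.1]
width: 0.0734
```

```bash
python3 - <<'E'
from h import *
from bench import telemetry, camera
s=telemetry.observe(); p=s["position"]; print(p,s["wrist_force"],s["width"],s["tool_rot"][0,1])
c=camera("wrist"); W=world(c); q=proj(c,(.463,-.1893,.016))[0]; print(top(c,W,q,60,.016,.004))
E
```

```text
[ 0.46317127 -0.18911966  0.15475921] [ 0.59060044  0.16810115 -0.05946559] 0.07341871715040038 0.00033457123216916327
[ 4.645e-01 -1.895e-01  2.200e-02  1.762e+03  4.646e-01 -1.897e-01]
```

>>> jog_arm(fingers=[-0.6,-0.6,-0.6,-0.6,-0.6,-0.6,-0.6,-0.6], translation=[[0.001,0,0.02],[0.001,0,0.07],[0.001,0,0.13],[0.001,0,0.19],[0.001,0,0.23],[0.001,0,0.25],[0.001,0,0.254],[0.001,0,0.254]], delta_rot=[[0,0,0],[0,0,0],[0,0,0],[0,0,0],[0,0,0],[0,0,0],[0,0,0],[0,0,0]])

```text
time_s: 24.75
position: [0.4642, -0.1892, 0.0281]
tool_rot: [[1.0, 0.0, 0.001], [0.0, -1.0, -0.0], [0.001, 0.0, -1.0]]
wrist_force: [0.1, 0.5, -0.1]
width: 0.0734
```

>>> jog_arm(fingers=[1,1,1,1,1,1,1,1], translation=[[0,0,0],[0,0,0],[0,0,0],[0,0,0],[0,0,0],[0,0,0],[0,0,0],[0,0,0]], delta_rot=[[0,0,0],[0,0,0],[0,0,0],[0,0,0],[0,0,0],[0,0,0],[0,0,0],[0,0,0]])

```text
time_s: 25.75
position: [0.4639, -0.1894, 0.028]
tool_rot: [[1.0, 0.0, 0.0], [0.0, -1.0, -0.0], [0.0, 0.0, -1.0]]
wrist_force: [-1.3, -1.5, 5.7]
width: 0.0434
```

>>> jog_arm(fingers=[1,1,1,1,1,1,1,1], translation=[[0,0,-0.01],[0,0,-0.04],[0,0,-0.08],[0,0,-0.13],[0,0,-0.18],[0,0,-0.22],[0,0,-0.24],[0,0,-0.24]], delta_rot=[[0,0,0],[0,0,0],[0,0,0],[0,0,0],[0,0,0],[0,0,0],[0,0,0],[0,0,0]])

```text
time_s: 26.75
position: [0.464, -0.1893, 0.1485]
tool_rot: [[1.0, 0.0, 0.001], [0.0, -1.0, -0.001], [0.001, 0.001, -1.0]]
wrist_force: [-0.1, -1.4, -1.9]
width: 0.0431
```

>>> jog_arm(fingers=[1,1,1,1,1,1,1,1], translation=[[0.02,0.005,0],[0.08,0.015,0],[0.16,0.03,0],[0.24,0.05,0],[0.3,0.063,0],[0.325,0.068,0],[0.332,0.068,0],[0.332,0.068,0]], delta_rot=[[0,0,0],[0,0,0],[0,0,0],[0,0,0],[0,0,0],[0,0,0],[0,0,0],[0,0,0]])

```text
time_s: 27.75
position: [0.6288, -0.2226, 0.1472]
tool_rot: [[1.0, 0.001, -0.002], [0.001, -1.0, 0.0], [-0.002, -0.0, -1.0]]
wrist_force: [-0.5, -0.4, -1.5]
width: 0.043
```

>>> jog_arm(fingers=[1,1,1,1,1,1,1,1], translation=[[0,0,0],[0,0,0.02],[0,0,0.05],[0,0,0.08],[0,0,0.1],[0,0,0.115],[0,0,0.126],[0,0,0.126]], delta_rot=[[0,0,0],[0,0,0],[0,0,0],[0,0,0],[0,0,0],[0,0,0],[0,0,0],[0,0,0]])

```text
time_s: 28.75
position: [0.6296, -0.2229, 0.0844]
tool_rot: [[1.0, 0.0, -0.0], [0.0, -1.0, 0.0], [-0.0, -0.0, -1.0]]
wrist_force: [-0.1, 0.9, -2.3]
width: 0.0433
```

```bash
python3 - <<'E'
from h import *
from bench import telemetry, camera
s=telemetry.observe(); p=s["position"]; print(p,s["wrist_force"],s["width"])
c=camera("wrist"); np.savez("w7.npz",**c); cv2.imwrite("pics/w7.png",cv2.resize(c["img"][230:420,200:430],None,fx=2.5,fy=2.5)[:,:,::-1])
E
```

```text
[ 0.62959038 -0.22293008  0.08436211] [-0.10124649  0.86092056 -2.25836181] 0.04332150321478379
```

View pics/w7.png

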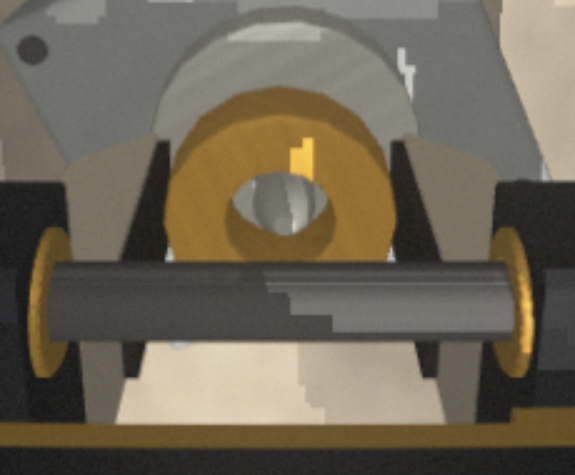

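The spindle tip (283,222) is centred in the collar's bore (280,218). I'll lower it and release.

>>> jog_arm(fingers=[1,1,1,1,1,1,1,1], translation=[[0,0,0.005],[0,0,0.01],[0,0,0.016],[0,0,0.022],[0,0,0.028],[0,0,0.031],[0,0,0.031],[0,0,0.031]], delta_rot=[[0,0,0],[0,0,0],[0,0,0],[0,0,0],[0,0,0],[0,0,0],[0,0,0],[0,0,0]])

```text
time_s: 29.8
position: [0.6298, -0.223, 0.0693]
tool_rot: [[1.0, 0.0, 0.0], [0.0, -1.0, -0.0], [0.0, 0.0, -1.0]]
wrist_force: [0.5, -0.4, -1.3]
width: 0.0428
```

>>> jog_arm(fingers=[0.5,0.2,-0.2,-0.3,-0.3,-0.3,-0.3,-0.3], translation=[[0,0,0],[0,0,0],[0,0,0],[0,0,0],[0,0,0],[0,0,0],[0,0,0],[0,0,0]], delta_rot=[[0,0,0],[0,0,0],[0,0,0],[0,0,0],[0,0,0],[0,0,0],[0,0,0],[0,0,0]])

```text
time_s: 30.8
position: [0.6297, -0.223, 0.0692]
tool_rot: [[1.0, 0.0, 0.0], [0.0, -1.0, -0.0], [0.0, 0.0, -1.0]]
wrist_force: [0.1, -0.1, 0.3]
width: 0.0595
```

>>> jog_arm(fingers=[-0.3,-0.3,-0.3,-0.3,-0.3,-0.3,-0.3,-0.3], translation=[[0,0,-0.02],[0,0,-0.05],[0,0,-0.09],[0,0,-0.13],[0,0,-0.16],[0,0,-0.17],[0,0,-0.17],[0,0,-0.17]], delta_rot=[[0,0,0],[0,0,0],[0,0,0],[0,0,0],[0,0,0],[0,0,0],[0,0,0],[0,0,0]])

```text
time_s: 31.8
position: [0.6291, -0.2229, 0.1533]
tool_rot: [[1.0, 0.0, -0.001], [0.0, -1.0, 0.0], [-0.001, -0.0, -1.0]]
wrist_force: [-0.3, 0.2, -1.0]
width: 0.0593
```

```bash
python3 - <<'E'
from h import *
from bench import telemetry, camera
s=telemetry.observe(); p=s["position"]; print(p,s["wrist_force"],s["width"],s["qpos"].round(2))
for n in("wrist","top","scene"):
    c=camera(n); W=world(c)
    for nm,h,b,r in(("wheel",.04,.004,.035),("collar",.056,.004,.025),("spindle",.070,.006,.012)):
        q=proj(c,[(.629,-.222,h),(.629+r,-.222,h),(.629,-.222-r,h)]); 
        print(n,nm,top(c,W,q[0],np.linalg.norm(q[1:]-q[0],axis=1).max(),h,b))
E
```

```text
[ 0.62910001 -0.22289872  0.15332075] [-0.31343293  0.22333338 -0.9566955 ] 0.05928214163483927 [ 0.61  0.64 -0.45  1.58  0.31  0.99 -1.5 ]
wrist wheel [ 6.295e-01 -2.232e-01  3.000e-02  1.853e+03  6.375e-01 -2.247e-01]
wrist collar [ 6.301e-01 -2.220e-01  2.210e-02  2.401e+03  6.307e-01 -2.221e-01]
wrist spindle [ 6.309e-01 -2.229e-01  6.200e-03  2.570e+02  6.311e-01 -2.226e-01]
top wheel [ 6.278e-01 -2.236e-01  3.050e-02  2.690e+02  6.149e-01 -2.240e-01]
top collar [ 6.266e-01 -2.231e-01  2.230e-02  2.630e+02  6.212e-01 -2.246e-01]
top spindle [ 6.268e-01 -2.240e-01  5.800e-03  3.100e+01  6.278e-01 -2.236e-01]
scene wheel [ 6.282e-01 -2.189e-01  2.950e-02  2.800e+02  6.319e-01 -2.089e-01]
scene collar [ 6.284e-01 -2.188e-01  2.240e-02  3.090e+02  6.293e-01 -2.180e-01]
scene spindle [ 6.297e-01 -2.186e-01  7.200e-03  3.500e+01  6.300e-01 -2.185e-01]
```

The collar is seated concentric. Now the small ring.

>>> jog_arm(fingers=[-0.3,-0.3,-0.3,-0.3,-0.3,-0.3,-0.3,-0.3], translation=[[-0.02,-0.03,0],[-0.06,-0.11,0],[-0.1,-0.2,0],[-0.14,-0.3,0],[-0.18,-0.4,0],[-0.22,-0.5,0],[-0.26,-0.59,0],[-0.3,-0.67,0]], delta_rot=[[0,0,0],[0,0,0],[0,0,0],[0,0,0],[0,0,0],[0,0,0],[0,0,0],[0,0,0]])

```text
time_s: 32.95
position: [0.4787, 0.1138, 0.1542]
tool_rot: [[1.0, 0.001, 0.0], [0.001, -1.0, 0.0], [0.0, -0.0, -1.0]]
wrist_force: [-0.5, 0.9, 0.0]
width: 0.0596
```

>>> jog_arm(fingers=[-0.3,-0.3,-0.3,-0.3,-0.3,-0.3,-0.3,-0.3], translation=[[-0.03,-0.07,0],[-0.055,-0.13,0],[-0.07,-0.18,0],[-0.08,-0.205,0],[-0.081,-0.214,0],[-0.081,-0.214,0],[-0.081,-0.214,0],[-0.081,-0.214,0]], delta_rot=[[0,0,0],[0,0,0],[0,0,0],[0,0,0],[0,0,0],[0,0,0],[0,0,0],[0,0,0]])

```text
time_s: 33.95
position: [0.4394, 0.218, 0.1542]
tool_rot: [[1.0, -0.001, -0.0], [-0.001, -1.0, -0.0], [-0.0, 0.0, -1.0]]
wrist_force: [-0.0, -0.0, -0.6]
width: 0.0596
```

```bash
python3 - <<'E'
from h import *
from bench import telemetry, camera
s=telemetry.observe(); p=s["position"]; print(p,s["wrist_force"],s["width"],s["tool_rot"][0,1],s["qpos"].round(2),abs(s["joint_velocities"]).max())
c=camera("wrist"); W=world(c); q=proj(c,(.439,.2192,.012))[0]; print(q,top(c,W,q,50,.012,.004))
cv2.imwrite("pics/w8.png",c["img"][:,:,::-1])
E
```

```text
[0.43938308 0.21802899 0.15415602] [-0.04552078 -0.0139228  -0.61413153] 0.059600122551977455 -0.0011022656563718742 [-0.01  0.38 -0.6   2.02  0.29  0.82 -2.35] 0.004080998376443459
[311.21234892 238.44768139] [4.411e-01 2.208e-01 1.700e-02 8.680e+02 4.413e-01 2.209e-01]
```

View pics/w8.png

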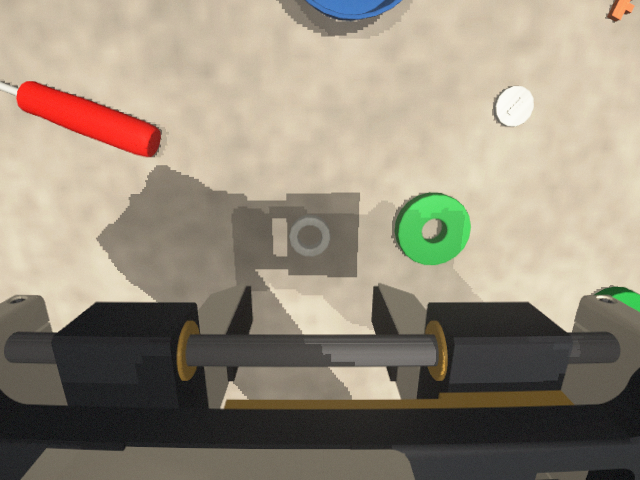

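The small ring is at (310,237) with the green look-alike clear at (433,230). I'll grasp the ring.

>>> jog_arm(fingers=[-0.3,-0.3,-0.3,-0.3,-0.3,-0.3,-0.3,-0.3], translation=[[0.001,-0.003,0.02],[0.001,-0.003,0.07],[0.001,-0.003,0.13],[0.001,-0.003,0.19],[0.001,-0.003,0.23],[0.001,-0.003,0.25],[0.001,-0.003,0.254],[0.001,-0.003,0.254]], delta_rot=[[0,0,0],[0,0,0],[0,0,0],[0,0,0],[0,0,0],[0,0,0],[0,0,0],[0,0,0]])

```text
time_s: 35.0
position: [0.4399, 0.2207, 0.0276]
tool_rot: [[1.0, 0.001, 0.001], [0.001, -1.0, 0.0], [0.001, -0.0, -1.0]]
wrist_force: [-0.2, -0.2, 0.1]
width: 0.0597
```

>>> jog_arm(fingers=[1,1,1,1,1,1,1,1], translation=[[0,0,0],[0,0,0],[0,0,0],[0,0,0],[0,0,0],[0,0,0],[0,0,0],[0,0,0]], delta_rot=[[0,0,0],[0,0,0],[0,0,0],[0,0,0],[0,0,0],[0,0,0],[0,0,0],[0,0,0]])

```text
time_s: 36.0
position: [0.4398, 0.2204, 0.0275]
tool_rot: [[1.0, 0.0, 0.001], [0.0, -1.0, -0.0], [0.001, 0.0, -1.0]]
wrist_force: [-1.3, -0.8, 4.9]
width: 0.033
```

>>> jog_arm(fingers=[1,1,1,1,1,1,1,1], translation=[[0,0,-0.01],[0,0,-0.04],[0,0,-0.08],[0,0,-0.13],[0,0,-0.18],[0,0,-0.22],[0,0,-0.24],[0,0,-0.24]], delta_rot=[[0,0,0],[0,0,0],[0,0,0],[0,0,0],[0,0,0],[0,0,0],[0,0,0],[0,0,0]])

```text
time_s: 37.0
position: [0.44, 0.2205, 0.148]
tool_rot: [[1.0, 0.0, 0.002], [0.0, -1.0, 0.0], [0.002, -0.0, -1.0]]
wrist_force: [-0.4, -0.4, -0.8]
width: 0.0328
```

>>> jog_arm(fingers=[1,1,1,1,1,1,1,1], translation=[[0.01,0.03,0],[0.05,0.11,0],[0.09,0.2,0],[0.13,0.3,0],[0.17,0.4,0],[0.21,0.5,0],[0.25,0.59,0],[0.29,0.67,0]], delta_rot=[[0,0,0],[0,0,0],[0,0,0],[0,0,0],[0,0,0],[0,0,0],[0,0,0],[0,0,0]])

```text
time_s: 38.0
position: [0.5838, -0.1182, 0.1458]
tool_rot: [[1.0, -0.002, -0.003], [-0.002, -1.0, -0.0], [-0.003, 0.0, -1.0]]
wrist_force: [-0.9, 0.7, -1.4]
width: 0.0327
```

>>> jog_arm(fingers=[1,1,1,1,1,1,1,1], translation=[[0.03,0.07,0],[0.06,0.13,0],[0.08,0.18,0],[0.088,0.21,0],[0.09,0.217,0],[0.09,0.217,0],[0.09,0.217,0],[0.09,0.217,0]], delta_rot=[[0,0,0],[0,0,0],[0,0,0],[0,0,0],[0,0,0],[0,0,0],[0,0,0],[0,0,0]])

```text
time_s: 39.0
position: [0.6298, -0.2219, 0.1475]
tool_rot: [[1.0, 0.002, 0.0], [0.002, -1.0, 0.0], [0.0, -0.0, -1.0]]
wrist_force: [-0.5, 0.3, -0.8]
width: 0.0328
```

>>> jog_arm(fingers=[1,1,1,1,1,1,1,1], translation=[[0,0,0],[0,0,0.02],[0,0,0.05],[0,0,0.075],[0,0,0.08],[0,0,0.08],[0,0,0.08],[0,0,0.08]], delta_rot=[[0,0,0],[0,0,0],[0,0,0],[0,0,0],[0,0,0],[0,0,0],[0,0,0],[0,0,0]])

```text
time_s: 40.0
position: [0.6301, -0.2232, 0.1078]
tool_rot: [[1.0, 0.0, 0.001], [0.0, -1.0, -0.0], [0.001, 0.0, -1.0]]
wrist_force: [0.4, -0.2, -0.4]
width: 0.033
```

```bash
python3 - <<'E'
from h import *
from bench import telemetry, camera
s=telemetry.observe(); p=s["position"]; print(p,s["wrist_force"],s["width"])
c=camera("wrist"); np.savez("w9.npz",**c); cv2.imwrite("pics/w9.png",cv2.resize(c["img"][230:420,200:430],None,fx=2.5,fy=2.5)[:,:,::-1])
E
```

```text
[ 0.63008726 -0.22317755  0.10782433] [ 0.40510394 -0.24595282 -0.39282394] 0.03304890560240184
```

View pics/w9.png

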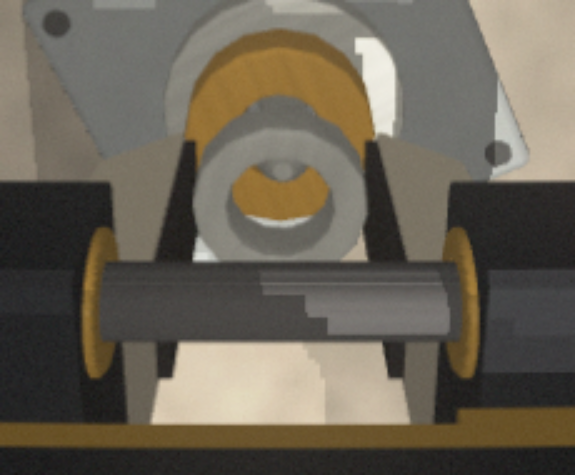

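The ring is held level above the tip (crop 280,172) and is laterally centred. I'll lower it slowly.

>>> jog_arm(fingers=[1,1,1,1,1,1,1,1], translation=[[-0.002,0,0],[-0.002,0,0.008],[-0.002,0,0.016],[-0.002,0,0.024],[-0.002,0,0.032],[-0.002,0,0.04],[-0.002,0,0.046],[-0.002,0,0.046]], delta_rot=[[0,0,0],[0,0,0],[0,0,0],[0,0,0],[0,0,0],[0,0,0],[0,0,0],[0,0,0]])

```text
time_s: 41.05
position: [0.6287, -0.223, 0.0841]
tool_rot: [[1.0, 0.0, -0.0], [0.0, -1.0, 0.0], [-0.0, -0.0, -1.0]]
wrist_force: [0.0, 0.4, -0.2]
width: 0.033
```

```bash
python3 - <<'E'
from h import *
from bench import telemetry, camera
s=telemetry.observe(); p=s["position"]; print(p,s["wrist_force"],s["width"])
c=camera("wrist"); cv2.imwrite("pics/w10.png",cv2.resize(c["img"][230:420,200:430],None,fx=2.5,fy=2.5)[:,:,::-1])
E
```

```text
[ 0.62869767 -0.22301231  0.08406835] [ 0.01619969  0.39663557 -0.19362149] 0.03295786002831184
```

View pics/w10.png

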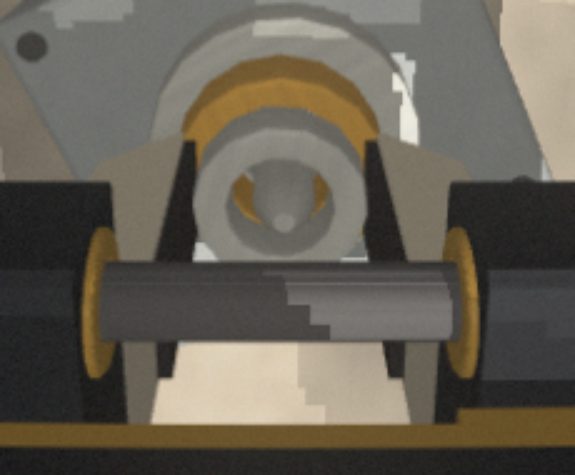

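The spindle passes through the ring, with its tip at (285,222) and well inside the bore. I'll release and rise.

>>> jog_arm(fingers=[0.5,0.3,0.1,0,0,0,0,0], translation=[[0,0,0],[0,0,0],[0,0,0],[0,0,0],[0,0,0],[0,0,0],[0,0,0],[0,0,0]], delta_rot=[[0,0,0],[0,0,0],[0,0,0],[0,0,0],[0,0,0],[0,0,0],[0,0,0],[0,0,0]])

```text
time_s: 42.1
position: [0.6287, -0.223, 0.0842]
tool_rot: [[1.0, 0.0, 0.0], [0.0, -1.0, 0.0], [0.0, -0.0, -1.0]]
wrist_force: [0.0, -0.5, 0.2]
width: 0.0458
```

>>> jog_arm(fingers=[0,0,0,0,0,0,0,0], translation=[[0,0,-0.02],[0,0,-0.05],[0,0,-0.09],[0,0,-0.13],[0,0,-0.16],[0,0,-0.17],[0,0,-0.17],[0,0,-0.17]], delta_rot=[[0,0,0],[0,0,0],[0,0,0],[0,0,0],[0,0,0],[0,0,0],[0,0,0],[0,0,0]])

```text
time_s: 43.1
position: [0.6281, -0.2229, 0.1683]
tool_rot: [[1.0, 0.0, -0.001], [0.0, -1.0, 0.0], [-0.001, -0.0, -1.0]]
wrist_force: [0.2, 0.2, 0.1]
width: 0.0455
```

>>> jog_arm(fingers=[0,0,0,0,0,0,0,0], translation=[[-0.02,0,0],[-0.06,0,0],[-0.11,0,0],[-0.16,0,0],[-0.19,0,0],[-0.2,0,0],[-0.2,0,0],[-0.2,0,0]], delta_rot=[[0,0,0],[0,0,0],[0,0,0],[0,0,0],[0,0,0],[0,0,0],[0,0,0],[0,0,0]])

```text
time_s: 44.1
position: [0.5296, -0.2229, 0.1693]
tool_rot: [[1.0, 0.001, 0.001], [0.001, -1.0, 0.0], [0.001, -0.0, -1.0]]
wrist_force: [-0.0, 0.6, 0.8]
width: 0.0459
```

```bash
python3 - <<'E'
from h import *
from bench import telemetry, camera
s=telemetry.observe(); print(s["position"],s["wrist_force"],s["width"])
im=[]
for n in("wrist","top","scene"):
    c=camera(n); W=world(c)
    q0=proj(c,(.629,-.222,.05))[0].astype(int); a=c["img"][max(q0[1]-60,0):q0[1]+60,max(q0[0]-70,0):q0[0]+70]
    im.append(cv2.resize(a,(380,326)))
    for nm,h,b,r in(("wheel",.04,.004,.035),("collar",.056,.004,.025),("nut",.068,.003,.02),("spindle",.0725,.0025,.012)):
        q=proj(c,[(.629,-.222,h),(.629+r,-.222,h),(.629,-.222-r,h)]); 
        print(n,nm,top(c,W,q[0],np.linalg.norm(q[1:]-q[0],axis=1).max(),h,b))
    hsv=cv2.cvtColor(c["img"],cv2.COLOR_RGB2HSV)
    if n!="wrist":
        for nm,X,col in(("bush",(.637,.19,.026),(hsv[...,0]<15)&(hsv[...,1]>100)),("cup",(.6365,.1925,.038),(abs(hsv[...,0].astype(int)-110)<15)&(hsv[...,1]>120))):
            print(n,nm,top(c,W,proj(c,X)[0],45,X[2],.005,col))
cv2.imwrite("pics/end.png",np.hstack([im[0],im[2]])[:,:,::-1])
E
```

```text
[ 0.52960213 -0.22288444  0.1693424 ] [-0.00395377  0.61705144  0.81899293] 0.04586237878181589
wrist wheel [ 6.283e-01 -2.230e-01  3.000e-02  2.391e+03  6.269e-01 -2.248e-01]
wrist collar [ 6.289e-01 -2.221e-01  2.190e-02  1.307e+03  6.280e-01 -2.223e-01]
wrist nut [ 6.286e-01 -2.222e-01  1.700e-02  1.740e+03  6.290e-01 -2.222e-01]
wrist spindle [ 6.257e-01 -2.204e-01  8.400e-03  1.470e+02  6.289e-01 -2.229e-01]
top wheel [ 6.279e-01 -2.235e-01  3.030e-02  1.720e+02  6.351e-01 -2.101e-01]
top collar [ 6.278e-01 -2.233e-01  2.250e-02  1.420e+02  6.273e-01 -2.141e-01]
top nut [ 6.279e-01 -2.227e-01  1.730e-02  1.610e+02  6.307e-01 -2.200e-01]
top spindle [ 6.305e-01 -2.210e-01  1.160e-02  2.600e+01  6.303e-01 -2.215e-01]
top bush [6.376e-01 1.856e-01 1.620e-02 1.440e+02 6.365e-01 1.857e-01]
top cup [6.356e-01 1.910e-01 4.650e-02 1.650e+02 6.361e-01 2.004e-01]
scene wheel [ 6.281e-01 -2.185e-01  2.950e-02  2.700e+02  6.318e-01 -2.083e-01]
scene collar [ 6.292e-01 -2.187e-01  2.170e-02  1.810e+02  6.316e-01 -2.129e-01]
scene nut [ 6.284e-01 -2.195e-01  1.680e-02  1.540e+02  6.288e-01 -2.196e-01]
scene spindle [ 6.295e-01 -2.198e-01  3.000e-03  9.000e+00  6.291e-01 -2.206e-01]
scene bush [6.389e-01 1.892e-01 1.620e-02 2.760e+02 6.394e-01 1.896e-01]
scene cup [6.365e-01 1.938e-01 4.750e-02 5.770e+02 6.336e-01 1.912e-01]
```

View pics/end.png

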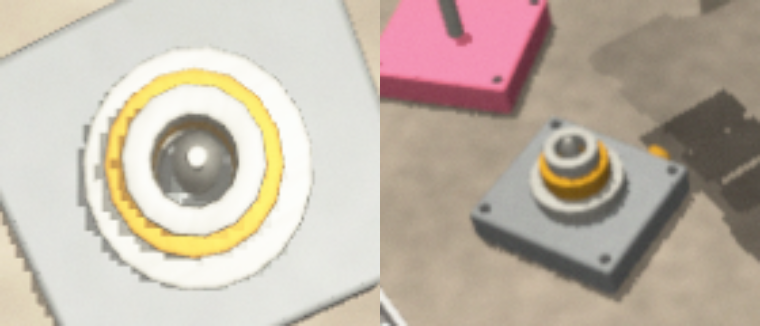

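The wheel, collar and ring are stacked flat and concentric around the spindle, with tops at 40, 56 and 68 mm. The bushing is in the standing cup. I'll hand in.

```bash
python3 -c "
from bench import workorder; print(workorder.finish_job())"
```

```text
the job is handed in; nothing more can be done
None
```

The job is done and handed in at about 44 s. I moved the copper bushing from the spindle into the blue cup, then threaded on the wheel, the brass collar and the small steel ring, each released just above its seat.

**Stack:** In the last check all three cameras showed the rings flat, with their tops at 40, 56 and 68 mm above the bench. Their centres agreed with each other within about 1 mm in each view. The earlier clean readings put the spindle 1–3 mm from these centres, against the 8 mm limit.

**Cup:** The cup was standing, with the bushing upright in it and about 5 mm off its axis.

**Arm:** It was clear of everything, with wrist force around 1 N.

**Disagreements and gaps:**
- The cameras differ from one another by up to about 4 mm in y, a constant offset that I allowed for.
- Some final spindle-tip fits (wrist and top) were unreliable because ring pixels mixed in.
- I did not re-measure the key and tokens at the end. No move took the gripper down near them.

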